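# Unhook the wall cups and brush them out

## Task

Take every steel cup off its screw on the hanging board (lift it until the screw head is in the wide part of the keyhole, then pull it off) and stand all of them upright in the black tray. Then scrub out each cup with the long brush, tallest cup first and shortest last: down to the cup's floor, up to near the rim, and down to the floor again. Finally stand the brush back in its pot, bristles down, leave the cups standing in the tray, and do not disturb the multimeter, the solder spool or the mug.

Things in the scene. Friction and masses are not known exactly. Their poses are not given: they have to be found in the camera images.
- board: fixed upright plywood board, 380 wide (y), 235 high, 18 mm thick. Origin: centre of underside; front face at x=-9, looking to -x. Screws at y=-110, 0, 110, 190 mm up: shank 8 thick, 9 long, then round head 18 across, 5 thick. A hung cup must rise 21 mm (17 to 25) for the head to pass its keyhole, then go 20 mm or more straight away from the board (its -x)
- cup_tall: tall grey steel cup (may be absent), 66x66 mm, rim 100 up, walls 3. Origin: centre of underside, z up. Back plate x 33 to 37 mm, to 58 above rim; keyhole at y=0: opening 26 wide, 8 to 34 above rim, then slot 11 wide up to 46. Black grip block on front: x -33 to -67, 14 wide, top at rim, 50 tall. 0.2 kg. Hung with underside 48 mm above bench, yaw as board, on any one screw
- cup_mid: middle-sized grey steel cup (may be absent), 66x66 mm, rim 80 up, walls 3. Origin: centre of underside, z up. Back plate x 33 to 37 mm, to 58 above rim; keyhole at y=0: opening 26 wide, 8 to 34 above rim, then slot 11 wide up to 46. Black grip block on front: x -33 to -67, 14 wide, top at rim, 50 tall. 0.2 kg. Hung with underside 68 mm above bench, yaw as board, on any one screw
- cup_short: short grey steel cup (may be absent), 66x66 mm, rim 60 up, walls 3. Origin: centre of underside, z up. Back plate x 33 to 37 mm, to 58 above rim; keyhole at y=0: opening 26 wide, 8 to 34 above rim, then slot 11 wide up to 46. Black grip block on front: x -33 to -67, 14 wide, top at rim, 50 tall. 0.2 kg. Hung with underside 88 mm above bench, yaw as board, on any one screw
- tray: flat black plastic tray fixed on the bench, 240 mm (x) by 360 mm (y), rim 14 mm high, walls and floor 4 mm. Origin: centre of its underside, z up.
- pot: heavy round aluminium pot, loose, 68 mm across, 75 mm tall, bore 48 mm across, floor 6 mm thick, 0.8 kg; the brush stands in it at the start and at the end. Origin: centre of its underside, z up.
- brush: long cleaning brush, 200 mm, 90 g. Origin: centre of its flat bristle end; z runs from there to the handle. White round bristle head 34 mm across, z 0 to 62; 8 mm rod; square wooden handle 22 x 22 mm (sides along x and y), z 108 to 200. Stands bristles down in the pot, perhaps leaning a few degrees
- multimeter: red hand multimeter lying on the bench, 85 x 180 x 41 mm; not to be moved. Origin: centre of its underside.
- spool: spool of solder wire standing on the bench, 64 mm across, 50 mm tall; not to be moved. Origin: centre of its underside.
- mug: white mug on the bench, 76 mm across, 85 mm tall; not to be moved. Origin: centre of its underside.
There are look-alikes about, which are no part of the job. Leave any green, pink or purple look-alike of the cup_short alone.

How it is judged (in metres and radians):
On the way, in this order (a step that is already met when the one before it is completed fails the run):
1. every cup is off its screw and stands upright inside the tray, let go (x of cup_tall in the frame of tray between -0.105 and 0.105 m and y of cup_tall in the frame of tray between -0.155 and 0.155 m and z of cup_tall in the frame of tray between -0.002 and 0.01 m and angle between each of cup_tall, cup_mid, cup_short's own z axis and vertical below 0.08 rad and linear speed of each of cup_tall, cup_mid, cup_short below 0.03 m/s and x of cup_mid in the frame of tray between -0.105 and 0.105 m and y of cup_mid in the frame of tray between -0.155 and 0.155 m and z of cup_mid in the frame of tray between -0.002 and 0.01 m and x of cup_short in the frame of tray between -0.105 and 0.105 m and y of cup_short in the frame of tray between -0.155 and 0.155 m and z of cup_short in the frame of tray between -0.002 and 0.01 m and contact force between the fingers and cup_tall below 0.3 N and contact force between the fingers and cup_mid below 0.3 N and contact force between the fingers and cup_short below 0.3 N), for 0.3 s.
2. the brush's end reaches the floor of the tall cup once (within 12 mm) (x of brush in the frame of cup_tall between -0.024 and 0.024 m and y of brush in the frame of cup_tall between -0.024 and 0.024 m and z of brush in the frame of cup_tall between -0.005 and 0.015 m), for 0.1 s.
3. brush drawn up inside the tall cup, its end 75 mm or more above the underside (x of brush in the frame of cup_tall between -0.024 and 0.024 m and y of brush in the frame of cup_tall between -0.024 and 0.024 m and z of brush in the frame of cup_tall between 0.075 and 0.12 m), for 0.1 s.
4. the brush's end reaches the floor of the tall cup a second time (within 12 mm) (all of step 2), for 0.1 s.
5. the brush's end reaches the floor of the middle-sized cup once (within 12 mm) (x of brush in the frame of cup_mid between -0.024 and 0.024 m and y of brush in the frame of cup_mid between -0.024 and 0.024 m and z of brush in the frame of cup_mid between -0.005 and 0.015 m), for 0.1 s.
6. brush drawn up inside the middle-sized cup, its end 55 mm or more above the underside (x of brush in the frame of cup_mid between -0.024 and 0.024 m and y of brush in the frame of cup_mid between -0.024 and 0.024 m and z of brush in the frame of cup_mid between 0.055 and 0.1 m), for 0.1 s.
7. the brush's end reaches the floor of the middle-sized cup a second time (within 12 mm) (all of step 5), for 0.1 s.
8. the brush's end reaches the floor of the short cup once (within 12 mm) (x of brush in the frame of cup_short between -0.024 and 0.024 m and y of brush in the frame of cup_short between -0.024 and 0.024 m and z of brush in the frame of cup_short between -0.005 and 0.015 m), for 0.1 s.
9. brush drawn up inside the short cup, its end 35 mm or more above the underside (x of brush in the frame of cup_short between -0.024 and 0.024 m and y of brush in the frame of cup_short between -0.024 and 0.024 m and z of brush in the frame of cup_short between 0.035 and 0.08 m), for 0.1 s.
10. the brush's end reaches the floor of the short cup a second time (within 12 mm) (all of step 8), for 0.1 s.
At the end, for the whole second after the job is handed in: Every cup stands upright (within 0.08 rad) at rest on the tray's floor, and the brush stands at rest in the upright pot, bristles down, its end within 9 mm of the pot's floor (x of cup_tall in the frame of tray between -0.105 and 0.105 m and y of cup_tall in the frame of tray between -0.155 and 0.155 m and z of cup_tall in the frame of tray between -0.002 and 0.01 m and angle between each of cup_tall, cup_mid, cup_short, pot's own z axis and vertical below 0.08 rad and linear speed of each of cup_tall, cup_mid, cup_short, brush below 0.03 m/s and x of cup_mid in the frame of tray between -0.105 and 0.105 m and y of cup_mid in the frame of tray between -0.155 and 0.155 m and z of cup_mid in the frame of tray between -0.002 and 0.01 m and x of cup_short in the frame of tray between -0.105 and 0.105 m and y of cup_short in the frame of tray between -0.155 and 0.155 m and z of cup_short in the frame of tray between -0.002 and 0.01 m and horizontal distance between brush and pot below 0.014 m and z of brush in the frame of pot between 0 and 0.015 m and angle between brush's own z axis and vertical below 0.3 rad); the robot touches nothing.
It fails at once if the multimeter is moved by more than 30 mm (distance of multimeter from where it was at the start of the episode above 0.03 m).
It fails at once if the spool is moved by more than 30 mm (distance of spool from where it was at the start of the episode above 0.03 m).
It fails at once if the mug is moved by more than 30 mm (distance of mug from where it was at the start of the episode above 0.03 m).
Of cup_tall, cup_mid, cup_short only 2 to 3 are there at a start; the rules pass over those that are not, and their reading is None.
At some moment in a run one of cup_tall, cup_mid, cup_short, pot may be knocked a few centimetres aside while the robot is not near it.
It also fails if it takes over 210 s, if anything falls off the work surface, if the arm or the gripper's body presses on something with over 40 N, if the wrist force passes 120 N, or if a joint passes its speed limit or range.

## Robot

A 6-joint arm with a two-finger parallel gripper is mounted at the origin on the work surface. World frame = base frame: x ahead of the robot, y to its left, z up, the work surface at z = 0. Lengths are in mm, angles in rad, forces in N, time in s.
With the tool pointing down it reaches from about 300 to 875 mm from the base axis. Payload 6.4 kg.
Tool frame: the origin (TCP) lies at the very end of the fingers, on their centre line; the grasp point (between the pads) lies 19 mm behind it; z points along the fingers, y is the line along which they close (so a half turn about z gives the same grasp; the last joint's range is limited). The gripper opens to 85 mm and grips with 20 to 120 N. Pads are 22 mm wide; open, the fingers measure 114 mm over their backs; the gripper's body (76 mm by 85 mm) begins 54 mm behind the grasp point. The pads swing forward as they close: fully open they stand 13 mm farther back than shut.
Start: joints at [-1.393, 0.181, 1.607, -0, 1.354, -0.206], TCP at [215.324, -533.176, 231.288] pointing down, gripper open.
Joint ranges: [-2.99, 2.99], [-0.89, 2.07], [0.3, 2.58], [-1.14, 4.28], [0, 2.63], [-3.12, 3.12]. Speed limits (rad/s): [2.57, 2.57, 3.01, 3.14, 3.14, 3.14].

## Interface

Orientations are given as [roll, pitch, yaw] about the fixed x, y, z axes, in that order (R = Rz(yaw) Ry(pitch) Rx(roll)).
In Python, from workcell import manip gives the robot as it stands.
- The arm moves only by the tool carry_out, never from a script. Its argument "increments" is a list that holds one entry, the list of rows, each a list of 7 numbers: the closure in counts, from 0 (fully open) to 255 (shut), then the shift along the world's x, y, z as a fraction of full scale, then the turn, a rotation vector about the world's x, y, z as a fraction of full scale. In form: [[[grip, dx, dy, dz, ax, ay, az], ...]]. A call has 1 to 8 rows; each row is the pose to reach, as a shift and turn from the pose commanded when the call began; what a row does not reach only later rows make up. Full scale, the value 1, is 800 mm for a shift and pi/2 rad for a turn. A row lasts 1/10 s, in which the tool goes at most 50 mm and 8.59 degrees, less where a joint would pass 70% of its speed; a pose out of reach is approached as far as the arm can. A call with a number of a shift or a turn outside -1 to 1 is refused whole. A call with a gripper value outside its range is refused whole. The fingers move at their own pace and stop on an object; "force" is the grip in N (left out, the last holds). Time passes only in rows, so rows that repeat a pose let the fingers close. It gives the time, the measured TCP pose, the force, the opening and the grip force at its end, in the units of the state.
- manip.observe(): the state, without advancing time (a new reading comes with each control period).
- manip.camera(name): name is "scene" or "top"; returns a dict with "pixels" (384x512x3 uint8, red, green, blue), "mtx" (3x3 intrinsics, pixels), "R" (3x3) and "t" (3): a world point X has camera coordinates R X + t. Camera axes: x right, y down, z forward; pixel columns grow to the right and rows downward; lengths in mm; the calibration is good to about 2 mm. A picture is of the moment at which its call begins. There is no depth.
- manip.job_done(): hands the job in; it is judged then, once.
The state is a dict: "clock": time; "joints": joint angles; "qvel": joint speeds; "effort": joint torques, N m; "eef_pos": TCP position; "tcp_rot": TCP orientation; "contact_force": force on the tool from outside, world axes, zero at the start; "moment": the same for the moment, N m; "gripper_width": finger opening in mm; "grip_force": force on a finger pad.
Only numpy, scipy, OpenCV 4.12 (cv2) and the standard library are available. Lean on these libraries where they do the work, as an engineer would, in place of code of your own. Each camera call takes 0.05 s, during which the arm holds its last target. There are 200 camera calls.

## Working session

There is one attempt and no reset: what is moved stays moved. The work goes in short steps, Python scripts to look and compute and a tool call to move; the robot and the scene stay as the last step left them, time stands still between calls to the robot, and variables do not carry over. Pictures are saved under pics/ and viewed, at most 14 in all, crops included, and the job is handed in when it is done.

Besides the shell and the picture viewer there is one more tool, called after "Emit:" as name(argument=value, ...), one argument or row to a line, values as JSON. carry_out: Moves the arm, as the interface text tells. Shift numbers are shares of 800 mm and turn numbers shares of pi/2 rad, none past 1 either way. Its arguments: {"type":"object","properties":{"increments":{"type":"array"},"force":{"type":"number"}},"required":["increments"]}

```bash
mkdir -p pics; ls; python3 - <<'E'
from workcell import manip
import cv2,numpy as np
s=manip.observe();print({k:np.round(v,3).tolist() if not isinstance(v,dict) else v for k,v in s.items()})
for n in("scene","top"):
    c=manip.camera(n);cv2.imwrite(f"pics/{n}0.png",c["pixels"][:,:,::-1])
    print(n,np.round(c["mtx"],1).tolist(),np.round(c["R"],4).tolist(),np.round(c["t"],1).tolist(),np.round(-c["R"].T@c["t"],0))
E
```

```text
pics
{'clock': 0.0, 'joints': [-1.393, 0.182, 1.608, 0.0, 1.354, -0.206], 'qvel': [0.0, -0.002, -0.001, -0.0, 0.001, 0.0], 'effort': [0.0, -44.487, -35.134, -0.0, 0.009, -0.0], 'eef_pos': [215.241, -532.619, 230.401], 'tcp_rot': [-3.14, -0.0, 0.384], 'contact_force': [0.153, 0.141, -0.437], 'moment': [0.025, 0.001, 0.039], 'grip_force': 0.0, 'gripper_width': 85.385}
scene [[459.7, 0.0, 252.3], [0.0, 459.7, 190.6], [0.0, 0.0, 1.0]] [[-0.762, 0.6475, -0.0082], [0.4598, 0.5321, -0.711], [-0.456, -0.5456, -0.7032]] [327.1, -204.6, 1727.2] [1131.  839. 1072.]
top [[447.5, 0.0, 252.2], [0.0, 447.5, 183.6], [0.0, 0.0, 1.0]] [[0.0091, -1.0, -0.003], [-0.9882, -0.0085, -0.1532], [0.1531, 0.0044, -0.9882]] [47.2, 465.3, 1483.8] [ 232.   45. 1538.]
```

View pics/scene0.png

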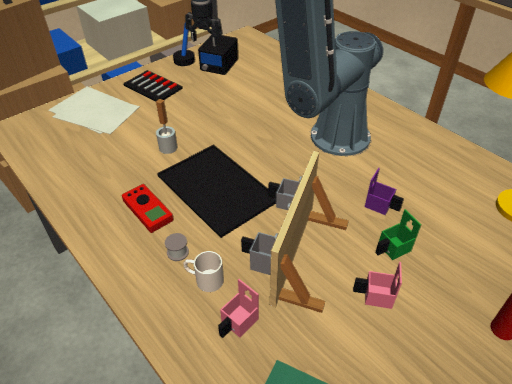

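View pics/top0.png

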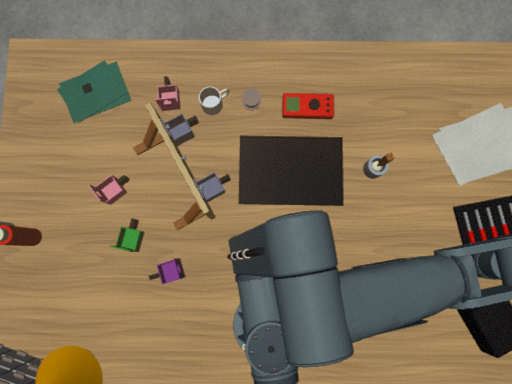

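The scene view shows the board at about (295,230), with two grey cups at (288,193) and (262,250). The tray is at (217,188) and the pot with the brush at (166,138). In the top view the cups are at (180,128) and (211,187), the tray spans (240–343, 136–204), and the brush is at (380,163). I'll look closer.

```bash
cat > h.py <<'E'
from workcell import manip
import cv2,numpy as np
def cast(c,uv,z):
    "pixel -> world point on plane z"
    d=c["R"].T@np.linalg.solve(c["mtx"],[uv[0],uv[1],1.]);o=-c["R"].T@c["t"]
    return o+d*(z-o[2])/d[2]
def proj(c,X):
    p=c["mtx"]@(c["R"]@np.asarray(X,float)+c["t"]);return p[:2]/p[2]
def tri(c1,p1,c2,p2):
    "two-view point and residual"
    P=[c["mtx"]@np.c_[c["R"],c["t"]] for c in(c1,c2)]
    X=cv2.triangulatePoints(P[0],P[1],np.float64(p1),np.float64(p2))[:,0];X=X[:3]/X[3]
    return X,np.linalg.norm(proj(c1,X)-p1),np.linalg.norm(proj(c2,X)-p2)
def crop(c,x0,y0,x1,y1,f,name):
    cv2.imwrite(name,cv2.resize(c["pixels"][y0:y1,x0:x1,::-1],None,fx=f,fy=f,interpolation=cv2.INTER_CUBIC))
E
python3 - <<'E'
from h import *
import numpy as np
s=manip.camera("scene");t=manip.camera("top")
a=cv2.resize(s["pixels"][140:310,215:355],None,fx=3.5,fy=3.5,interpolation=cv2.INTER_CUBIC)
b=cv2.resize(t["pixels"][90:240,130:240],None,fx=3.5,fy=3.5,interpolation=cv2.INTER_CUBIC)
b=cv2.copyMakeBorder(b,0,a.shape[0]-b.shape[0],0,0,cv2.BORDER_CONSTANT)[:,:310]
cv2.imwrite("pics/c1.png",np.hstack([a,b])[:,:,::-1]);print(a.shape)
# tray corners, from dark region in top
g=t["pixels"].max(2);m=np.uint8(g<60)*255;m=cv2.morphologyEx(m,cv2.MORPH_OPEN,np.ones((5,5)))
for k in cv2.findContours(m,0,2)[0]:
    if cv2.contourArea(k)>3000:
        r=cv2.minAreaRect(k);print(np.round(r[0]),np.round(r[1]),r[2]);print(np.round([cast(t,p,14)for p in cv2.boxPoints(r)]),np.round(cast(t,r[0],14)))
E
```

```text
(595, 490, 3)
[291. 170.] [ 67. 102.] 90.0
[[ 633.   96.   14.]
 [ 636. -261.   14.]
 [ 400. -256.   14.]
 [ 397.   93.   14.]] [515. -82.  14.]
```

View pics/c1.png

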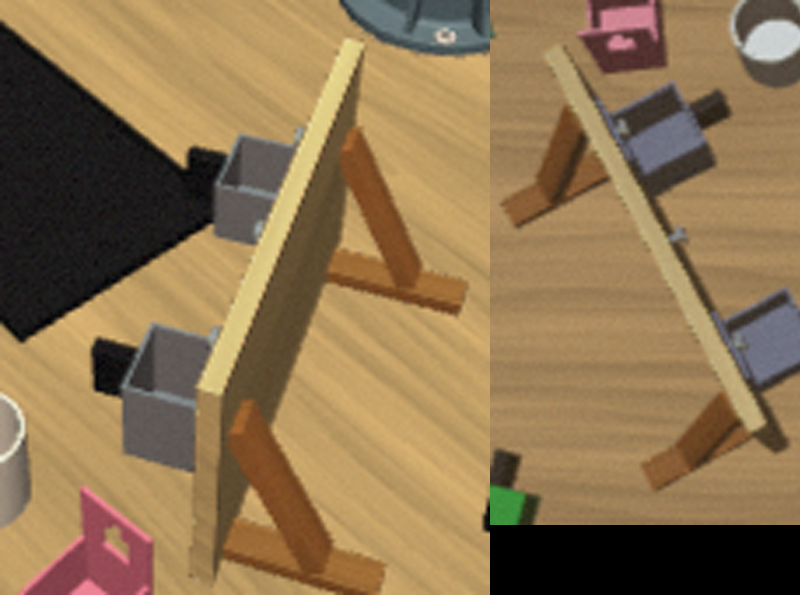

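```bash
python3 - <<'E'
from h import *
s=manip.camera("scene");t=manip.camera("top")
def zfit(c,top,bot,zt):
    X=cast(c,top,zt);zs=np.arange(-20,zt,1.)
    return X,zs[np.argmin([abs(proj(c,[X[0],X[1],z])[1]-bot[1]) for z in zs])]
print(zfit(s,(250.1,250),(250.1,270.9),148),zfit(s,(276.7,193.7),(276.7,207.4),148))
# board
tp=t["pixels"];hsv=cv2.cvtColor(tp,cv2.COLOR_RGB2HSV)
E1=cast(t,(148.6,104.9),235);E2=cast(t,(206.3,211.4),235);print(E1,E2,np.linalg.norm(E1-E2));d=(E2-E1)/np.linalg.norm(E1-E2);print("board y dir ang",np.arctan2(d[1],d[0]))
# dark blobs (grip blocks), top
m=np.uint8(tp.max(2)<75)*255
for nm,(x0,y0,x1,y1) in dict(A=(183,108,205,130),B=(214,170,239,190)).items():
    q=m[y0:y1,x0:x1];k=max(cv2.findContours(q,0,2)[0],key=cv2.contourArea);r=cv2.minAreaRect(k)
    p=np.array(r[0])+[x0,y0];print(nm,p,r,cast(t,p,148))
ms=np.uint8(s["pixels"].max(2)<55)*255
# steel-ish rims: bluish mask
blue=np.uint8((tp[...,2].astype(int)>tp[...,0].astype(int)+5))*255
for nm,(x0,y0,x1,y1) in dict(A=(160,105,202,150),B=(190,165,232,210)).items():
    q=blue[y0:y1,x0:x1];k=max(cv2.findContours(q,0,2)[0],key=cv2.contourArea);r=cv2.minAreaRect(k);print(nm,np.array(r[0])+[x0,y0],r)
# brush: handle orange in both
for c,(x0,y0,x1,y1) in((s,(145,90,190,160)),(t,(360,145,400,185))):
    p=c["pixels"][y0:y1,x0:x1];h=cv2.cvtColor(p,cv2.COLOR_RGB2HSV)
    mm=np.uint8((h[...,1]>150)&(h[...,0]<20))*255
    k=max(cv2.findContours(mm,0,2)[0],key=cv2.contourArea);r=cv2.minAreaRect(k);print("handle",cv2.boxPoints(r)+[x0,y0],r)
crop(s,140,90,195,160,8,"pics/b1.png");crop(t,355,140,405,185,8,"pics/b2.png")
a=cv2.imread("pics/b1.png");b=cv2.imread("pics/b2.png");b=cv2.copyMakeBorder(b,0,a.shape[0]-b.shape[0],0,0,cv2.BORDER_CONSTANT)
cv2.imwrite("pics/b.png",np.hstack([a,b])[:,:800])
E
```

```text
(array([674.37641539, 281.83237117, 148.        ]), np.float64(58.0)) (array([487.64659035, 177.55432797, 148.        ]), np.float64(91.0))
[672.69231617 366.7641768  235.        ] [350.77510477 183.8146183  235.        ] 370.2718352153384
board y dir ang -2.6247987700609077
A [192.34615326 121.23076916] ((9.346153259277344, 13.230769157409668), (7.442083358764648, 9.550673484802246), 60.2551155090332) [648.67056016 245.161693   148.        ]
B [224.50000191 179.00000095] ((10.500001907348633, 9.000000953674316), (5.813776969909668, 9.838699340820312), 63.43495178222656) [461.42294797 138.32383935 148.        ]
A [179.1000061  130.20000076] ((19.100006103515625, 25.200000762939453), (11.180339813232422, 21.466251373291016), 63.43495178222656)
B [210.50000381 187.5       ] ((20.500003814697266, 22.5), (16.54690170288086, 21.913467407226562), 63.43495178222656)
handle [[155.56756496  99.40540791]
 [162.86486435  98.18919086]
 [166.94594574 122.67567825]
 [159.64864731 123.89189529]] ((16.256755828857422, 21.040542602539062), (24.824247360229492, 7.39795446395874), 80.53767395019531)
handle [[377.41539001 159.47692204]
 [390.44615555 152.03076744]
 [394.01538467 158.27691936]
 [380.98461914 165.72307396]] ((25.71538734436035, 13.876920700073242), (7.194014072418213, 15.008201599121094), 60.2551155090332)
```

View pics/b.png

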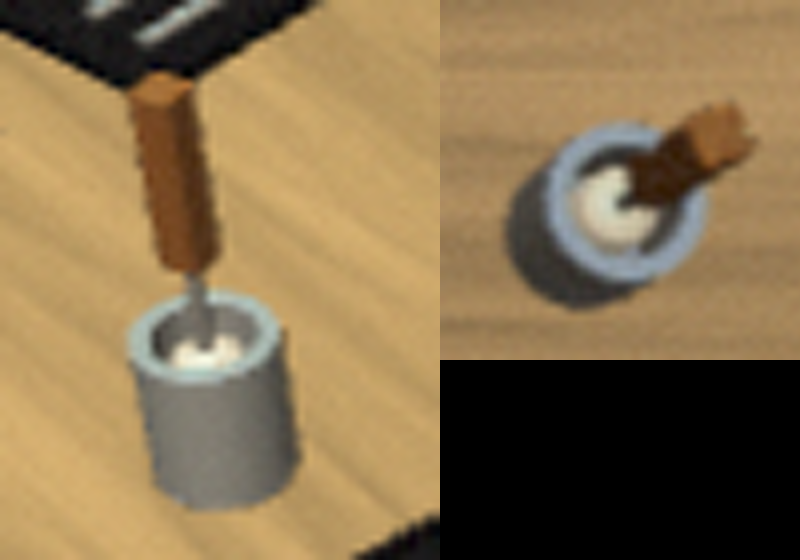

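The zoom shows the brush leaning in its pot. The handle top is at scene (160.4,100.6) / top (390.3,156.6), and the pot rim centre at scene (165.9,132.3) / top (378.5,165.3). Cup B looks short (underside at about 90 mm), and cup A is longer.

```bash
python3 - <<'E'
from h import *
s=manip.camera("scene");t=manip.camera("top")
X=tri(s,(160.4,100.6),t,(390.3,156.6));print("handle top",X)
print("pot rim",tri(s,(165.9,132.3),t,(378.5,165.3)),cast(t,(378.5,165.3),75))
print("handle bottom",tri(s,(140+188/8,90+268/8),t,(355+210/8,140+182/8)))
def blob(c,box,thr):
    x0,y0,x1,y1=box;q=np.uint8(c["pixels"][y0:y1,x0:x1].max(2)<thr)
    k=max(cv2.findContours(q,0,2)[0],key=cv2.contourArea);M=cv2.moments(q*cv2.drawContours(np.zeros_like(q),[k],-1,1,-1))
    return np.array([M["m10"]/M["m00"]+x0,M["m01"]/M["m00"]+y0])
for nm,bt,bs in(("A",(186,108,205,130),(240,235,252,256)),("B",(216,170,236,188),None)):
    p=blob(t,bt,75);print(nm,p,cast(t,p,123))
    if bs: q=blob(s,bs,60);print(q,cast(s,q,123),tri(t,p,s,q))
# expected pixels: underside corner of A for tall/mid in scene
crop(t,175,100,215,135,10,"pics/a1.png");crop(s,235,225,290,285,9,"pics/a2.png")
a=cv2.imread("pics/a1.png");b=cv2.imread("pics/a2.png")[:,:400];h=max(a.shape[0],b.shape[0])
P=lambda i:cv2.copyMakeBorder(i,0,h-i.shape[0],0,0,cv2.BORDER_CONSTANT)
cv2.imwrite("pics/a.png",np.hstack([P(a),P(b)]))
E
```

```text
handle top (array([ 523.77912706, -367.24415477,  202.66259845]), np.float64(0.741075261028716), np.float64(0.8579790314352367))
pot rim (array([ 523.3668767 , -368.35212853,   68.48293129]), np.float64(0.6732287505034901), np.float64(0.753949760251817)) [ 524.04218926 -368.20038021   75.        ]
handle bottom (array([ 525.35516854, -367.57732829,  108.02135969]), np.float64(0.2147852037743041), np.float64(0.2439117728185903))
A [192.31944444 121.13888889] [656.47336966 248.8640309  123.        ]
[246.02985075 244.41791045] [658.23273371 245.68900754 123.        ] (array([657.53868594, 247.50044504, 123.77861645]), np.float64(0.5481742632278425), np.float64(0.6464521934936968))
B [224.42105263 179.14035088] [465.08906812 140.25215607 123.        ]
```

View pics/a.png

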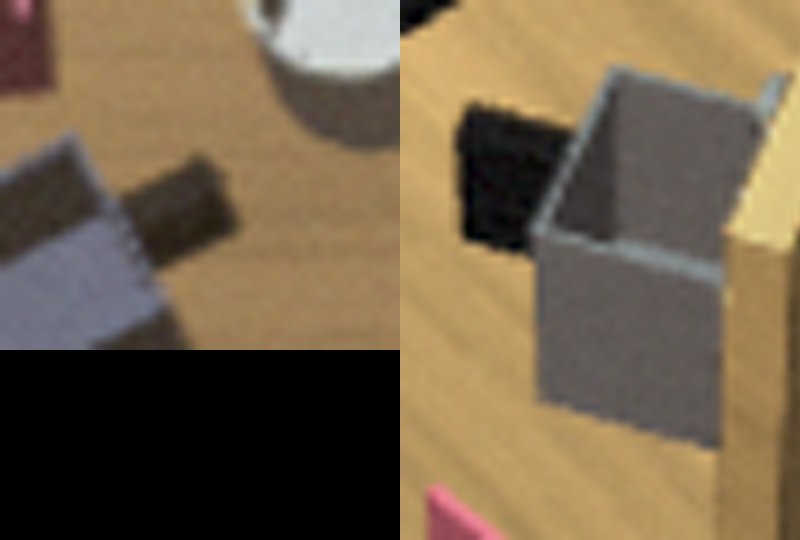

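The brush is nearly upright at (524,-367). Cup A's block is at (657.5,248), cup B's at (465,140), and their spacing of 220 mm matches the screws. Board yaw is about 2.082. I'll start moving towards cup A.

Emit:
carry_out(
  increments=[
    [[0, 0.235, 0.4, 0.07, 0, 0, 0.66], [0, 0.235, 0.4, 0.07, 0, 0, 0.66], [0, 0.235, 0.4, 0.07, 0, 0, 0.66], [0, 0.235, 0.4, 0.07, 0, 0, 0.66], [0, 0.235, 0.4, 0.07, 0, 0, 0.66], [0, 0.235, 0.4, 0.07, 0, 0, 0.66], [0, 0.235, 0.4, 0.07, 0, 0, 0.66], [0, 0.235, 0.4, 0.07, 0, 0, 0.66]],
  ],
  force=25,
)

```text
clock: 1.2
eef_pos: [404.7, -210.2, 288.3]
tcp_rot: [3.14, 0.0, 1.427]
contact_force: [0.7, -1.1, 0.8]
gripper_width: 85.4
grip_force: 0.0
```

Emit:
carry_out(
  increments=[
    [[0, 0.21, 0.38, 0, 0, 0, 0.42], [0, 0.21, 0.38, 0, 0, 0, 0.42], [0, 0.21, 0.38, 0, 0, 0, 0.42], [0, 0.21, 0.38, 0, 0, 0, 0.42], [0, 0.21, 0.38, 0, 0, 0, 0.42], [0, 0.21, 0.38, 0, 0, 0, 0.42], [0, 0.21, 0.38, 0, 0, 0, 0.42], [0, 0.21, 0.38, 0, 0, 0, 0.42]],
  ],
)

```text
clock: 2.0
eef_pos: [572.6, 95.8, 286.7]
tcp_rot: [3.141, -0.002, 2.086]
contact_force: [0.6, -0.7, -0.5]
gripper_width: 85.2
grip_force: 0.0
```

Emit:
carry_out(
  increments=[
    [[0, 0.109, 0.196, 0, 0, 0, 0], [0, 0.109, 0.196, 0, 0, 0, 0], [0, 0.109, 0.196, 0, 0, 0, 0], [0, 0.109, 0.196, 0, 0, 0, 0], [0, 0.109, 0.196, 0, 0, 0, 0], [0, 0.109, 0.196, 0, 0, 0, 0]],
  ],
)

```text
clock: 2.6
eef_pos: [658.3, 247.4, 286.5]
tcp_rot: [-3.14, 0.0, 2.081]
contact_force: [-0.2, -0.3, 0.2]
gripper_width: 85.3
grip_force: 0.0
```

Emit:
carry_out(
  increments=[
    [[0, 0, 0, -0.06, 0, 0, 0], [0, 0, 0, -0.12, 0, 0, 0], [0, 0, 0, -0.18, 0, 0, 0], [0, 0, 0, -0.219, 0, 0, 0], [0, 0, 0, -0.219, 0, 0, 0]],
  ],
)

```text
clock: 3.1
eef_pos: [654.2, 244.9, 106.0]
tcp_rot: [-3.131, -0.003, 2.078]
contact_force: [-0.8, 0.2, -0.6]
gripper_width: 85.4
grip_force: 0.0
```

Emit:
carry_out(
  increments=[
    [[150, 0, 0, 0, 0, 0, 0], [170, 0, 0, 0, 0, 0, 0], [190, 0, 0, 0, 0, 0, 0], [210, 0, 0, 0, 0, 0, 0], [220, 0, 0, 0, 0, 0, 0], [230, 0, 0, 0, 0, 0, 0], [230, 0, 0, 0, 0, 0, 0], [230, 0, 0, 0, 0, 0, 0]],
  ],
)

```text
clock: 3.9
eef_pos: [659.1, 247.8, 113.0]
tcp_rot: [3.14, 0.0, 2.08]
contact_force: [0.8, -0.8, 5.7]
gripper_width: 13.5
grip_force: 25.9
```

Emit:
carry_out(
  increments=[
    [[235, 0, 0, 0.007, 0, 0, 0], [235, 0, 0, 0.014, 0, 0, 0], [235, 0, 0, 0.02, 0, 0, 0], [235, 0, 0, 0.0262, 0, 0, 0], [235, 0, 0, 0.0262, 0, 0, 0], [235, 0, 0, 0.0262, 0, 0, 0]],
  ],
  force=40,
)

```text
clock: 4.5
eef_pos: [658.5, 247.7, 133.1]
tcp_rot: [3.141, -0.0, 2.08]
contact_force: [-0.6, -0.0, -3.2]
gripper_width: 13.4
grip_force: 41.1
```

```bash
python3 - <<'E'
from h import *
s=manip.camera("scene");crop(s,215,140,355,310,3.5,"pics/d1.png")
E
```

```text
(no output)
```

View pics/d1.png

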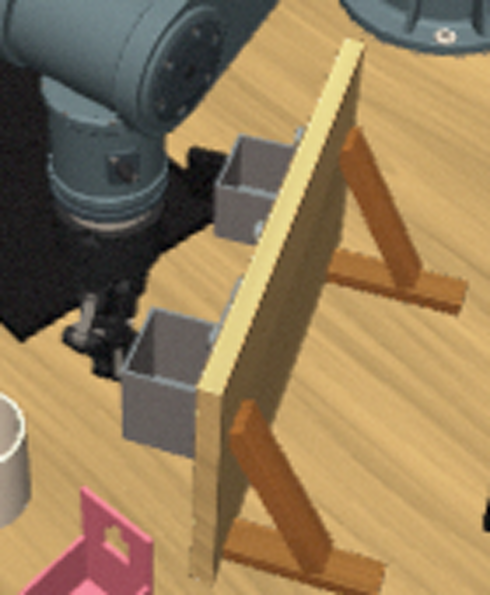

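The cup is gripped and lifted, with only its weight showing on the wrist; its rim corner is at crop (122,375). Now I'll pull it straight off.

Emit:
carry_out(
  increments=[
    [[235, 0.004, -0.0071, 0, 0, 0, 0], [235, 0.008, -0.0143, 0, 0, 0, 0], [235, 0.012, -0.0214, 0, 0, 0, 0], [235, 0.0183, -0.0327, 0, 0, 0, 0], [235, 0.0183, -0.0327, 0, 0, 0, 0]],
  ],
)

```text
clock: 5.05
eef_pos: [674.2, 219.6, 133.1]
tcp_rot: [3.141, 0.001, 2.079]
contact_force: [-0.4, 0.8, -2.0]
gripper_width: 13.6
grip_force: 41.1
```

Emit:
carry_out(
  increments=[
    [[235, 0, 0, 0.05, 0, 0, 0], [235, 0, 0, 0.1, 0, 0, 0], [235, -0.04, -0.065, 0.1, 0, 0, 0], [235, -0.07, -0.12, 0.1, 0, 0, 0], [235, -0.1, -0.175, 0.1, 0, 0, 0], [235, -0.135, -0.23, 0.1, 0, 0, 0], [235, -0.167, -0.281, 0.1, 0, 0, 0], [235, -0.167, -0.281, 0.1, 0, 0, 0]],
  ],
)

```text
clock: 5.85
eef_pos: [537.3, -6.8, 213.1]
tcp_rot: [-3.14, 0.001, 2.077]
contact_force: [0.8, 0.7, -1.5]
gripper_width: 13.9
grip_force: 41.0
```

```bash
python3 - <<'E'
from h import *
print(manip.observe()["eef_pos"])
s=manip.camera("scene");crop(s,150,60,340,260,3,"pics/e1.png")
E
```

```text
[537.2696501   -6.78989465 213.12610126]
```

View pics/e1.png

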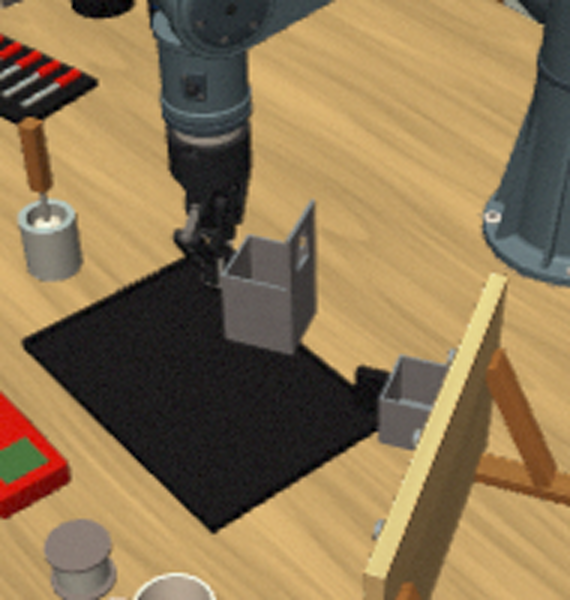

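The held cup shows plate and wall heights in the ratio 0.57, so it is the middle cup (h=80). The tray below it is free, so I'll lower it.

Emit:
carry_out(
  increments=[
    [[235, 0, 0, -0.05, 0, 0, 0], [235, 0, 0, -0.1, 0, 0, 0], [235, 0, 0, -0.15, 0, 0, 0], [235, 0, 0, -0.18, 0, 0, 0], [235, 0, 0, -0.195, 0, 0, 0], [235, 0, 0, -0.201, 0, 0, 0], [235, 0, 0, -0.203, 0, 0, 0], [235, 0, 0, -0.203, 0, 0, 0]],
  ],
)

```text
clock: 6.7
eef_pos: [540.8, -3.4, 51.9]
tcp_rot: [3.14, 0.002, 2.08]
contact_force: [0.9, -0.0, -2.0]
gripper_width: 13.8
grip_force: 41.0
```

Step down gently until contact.

Emit:
carry_out(
  increments=[
    [[235, 0, 0, -0.0015, 0, 0, 0], [235, 0, 0, -0.003, 0, 0, 0], [235, 0, 0, -0.003, 0, 0, 0], [235, 0, 0, -0.003, 0, 0, 0]],
  ],
)

```text
clock: 7.1
eef_pos: [540.9, -3.7, 50.1]
tcp_rot: [3.139, 0.002, 2.08]
contact_force: [-2.1, -0.0, 6.1]
gripper_width: 13.7
grip_force: 42.3
```

Emit:
carry_out(
  increments=[
    [[200, 0, 0, 0, 0, 0, 0], [150, 0, 0, 0, 0, 0, 0], [100, 0, 0, 0, 0, 0, 0], [60, 0, 0, 0, 0, 0, 0], [60, 0, 0, 0.04, 0, 0, 0], [60, 0, 0, 0.1, 0, 0, 0], [60, 0, 0, 0.16, 0, 0, 0], [60, 0, 0, 0.22, 0, 0, 0]],
  ],
)

```text
clock: 7.9
eef_pos: [539.1, -3.2, 225.9]
tcp_rot: [-3.141, -0.0, 2.08]
contact_force: [1.5, -0.3, -1.4]
gripper_width: 65.3
grip_force: 0.0
```

Emit:
carry_out(
  increments=[
    [[0, -0.03, 0.06, 0.02, 0, 0, 0], [0, -0.06, 0.12, 0.03, 0, 0, 0], [0, -0.0915, 0.1793, 0.03, 0, 0, 0], [0, -0.0915, 0.1793, 0.03, 0, 0, 0], [0, -0.0915, 0.1793, 0.03, 0, 0, 0]],
  ],
)

```text
clock: 8.4
eef_pos: [465.4, 141.8, 248.4]
tcp_rot: [3.141, 0.0, 2.084]
contact_force: [-0.3, -0.9, -0.5]
gripper_width: 85.2
grip_force: 0.0
```

Emit:
carry_out(
  increments=[
    [[0, 0, 0, -0.05, 0, 0, 0], [0, 0, 0, -0.1, 0, 0, 0], [0, 0, 0, -0.15, 0, 0, 0], [0, 0, 0, -0.17, 0, 0, 0], [0, 0, 0, -0.17, 0, 0, 0]],
  ],
)

```text
clock: 8.9
eef_pos: [464.5, 138.6, 109.0]
tcp_rot: [-3.135, -0.003, 2.079]
contact_force: [0.2, -0.0, -0.1]
gripper_width: 85.3
grip_force: 0.0
```

Emit:
carry_out(
  increments=[
    [[150, 0, 0, 0, 0, 0, 0], [170, 0, 0, 0, 0, 0, 0], [190, 0, 0, 0, 0, 0, 0], [210, 0, 0, 0, 0, 0, 0], [220, 0, 0, 0, 0, 0, 0], [230, 0, 0, 0, 0, 0, 0], [230, 0, 0, 0, 0, 0, 0], [230, 0, 0, 0, 0, 0, 0]],
  ],
  force=25,
)

```text
clock: 9.7
eef_pos: [466.8, 140.1, 112.7]
tcp_rot: [3.141, 0.0, 2.08]
contact_force: [1.0, -0.3, 1.7]
gripper_width: 13.5
grip_force: 25.1
```

Gripped and centred. Lift, then pull off.

Emit:
carry_out(
  increments=[
    [[235, 0, 0, 0.007, 0, 0, 0], [235, 0, 0, 0.014, 0, 0, 0], [235, 0, 0, 0.02, 0, 0, 0], [235, 0, 0, 0.0262, 0, 0, 0], [235, 0, 0, 0.0262, 0, 0, 0], [235, 0, 0, 0.0262, 0, 0, 0]],
  ],
  force=40,
)

```text
clock: 10.3
eef_pos: [466.5, 140.2, 133.4]
tcp_rot: [3.141, 0.0, 2.08]
contact_force: [0.0, -1.2, -1.9]
gripper_width: 13.2
grip_force: 42.2
```

Emit:
carry_out(
  increments=[
    [[235, 0.004, -0.0071, 0, 0, 0, 0], [235, 0.008, -0.0143, 0, 0, 0, 0], [235, 0.012, -0.0214, 0, 0, 0, 0], [235, 0.0183, -0.0327, 0, 0, 0, 0], [235, 0.0183, -0.0327, 0, 0, 0, 0]],
  ],
)

```text
clock: 10.8
eef_pos: [481.9, 112.6, 133.3]
tcp_rot: [3.141, 0.001, 2.079]
contact_force: [0.4, -0.2, -1.5]
gripper_width: 13.5
grip_force: 42.2
```

Emit:
carry_out(
  increments=[
    [[235, 0, 0, 0.06, 0, 0, 0], [235, 0, 0, 0.125, 0, 0, 0], [235, 0.012, -0.055, 0.125, 0, 0, 0], [235, 0.025, -0.115, 0.125, 0, 0, 0], [235, 0.037, -0.175, 0.125, 0, 0, 0], [235, 0.049, -0.235, 0.125, 0, 0, 0], [235, 0.061, -0.29, 0.125, 0, 0, 0], [235, 0.073, -0.347, 0.125, 0, 0, 0]],
  ],
)

```text
clock: 11.6
eef_pos: [539.4, -165.6, 233.2]
tcp_rot: [3.141, -0.0, 2.08]
contact_force: [0.2, 0.1, -1.3]
gripper_width: 13.6
grip_force: 42.2
```

Emit:
carry_out(
  increments=[
    [[235, 0, 0, -0.05, 0, 0, 0], [235, 0, 0, -0.1, 0, 0, 0], [235, 0, 0, -0.15, 0, 0, 0], [235, 0, 0, -0.2, 0, 0, 0], [235, 0, 0, -0.235, 0, 0, 0], [235, 0, 0, -0.248, 0, 0, 0], [235, 0, 0, -0.252, 0, 0, 0], [235, 0, 0, -0.252, 0, 0, 0]],
  ],
)

```text
clock: 12.4
eef_pos: [540.2, -164.1, 32.5]
tcp_rot: [3.141, 0.001, 2.08]
contact_force: [0.6, 0.6, -1.5]
gripper_width: 13.4
grip_force: 42.1
```

Emit:
carry_out(
  increments=[
    [[235, 0, 0, -0.002, 0, 0, 0], [235, 0, 0, -0.0035, 0, 0, 0], [235, 0, 0, -0.0045, 0, 0, 0], [235, 0, 0, -0.0045, 0, 0, 0]],
  ],
)

```text
clock: 12.8
eef_pos: [540.5, -164.2, 29.8]
tcp_rot: [3.14, 0.002, 2.08]
contact_force: [-1.3, 0.0, 5.9]
gripper_width: 13.6
grip_force: 43.4
```

Emit:
carry_out(
  increments=[
    [[200, 0, 0, 0, 0, 0, 0], [150, 0, 0, 0, 0, 0, 0], [100, 0, 0, 0, 0, 0, 0], [60, 0, 0, 0, 0, 0, 0], [60, 0, 0, 0.05, 0, 0, 0], [60, 0, 0, 0.11, 0, 0, 0], [60, 0, 0, 0.17, 0, 0, 0], [60, 0, 0, 0.23, 0, 0, 0]],
  ],
)

```text
clock: 13.6
eef_pos: [539.0, -163.4, 213.6]
tcp_rot: [-3.141, -0.0, 2.08]
contact_force: [0.4, -0.4, 0.5]
gripper_width: 65.2
grip_force: 0.0
```

Emit:
carry_out(
  increments=[
    [[0, -0.05, -0.05, 0.06, 0, 0, -0.08], [0, -0.1, -0.1, 0.1, 0, 0, -0.16], [0, -0.14, -0.14, 0.1, 0, 0, -0.24], [0, -0.18, -0.18, 0.1, 0, 0, -0.32], [0, -0.22, -0.22, 0.1, 0, 0, -0.4], [0, -0.26, -0.26, 0.1, 0, 0, -0.48], [0, -0.3, -0.3, 0.1, 0, 0, -0.54], [0, -0.3, -0.3, 0.1, 0, 0, -0.54]],
  ],
)

```text
clock: 14.4
eef_pos: [296.0, -406.6, 292.0]
tcp_rot: [-3.141, 0.001, 1.225]
contact_force: [0.9, 0.0, -1.5]
gripper_width: 85.4
grip_force: 0.0
```

```bash
python3 - <<'E'
from h import *
s=manip.camera("scene");t=manip.camera("top")
a=cv2.resize(s["pixels"][70:270,120:300],None,fx=2,fy=2,interpolation=cv2.INTER_CUBIC);b=cv2.resize(t["pixels"][110:220,220:410],None,fx=2.3,fy=2.3,interpolation=cv2.INTER_CUBIC)
P=lambda i:cv2.copyMakeBorder(i,0,400-i.shape[0],0,0,cv2.BORDER_CONSTANT)
o=np.hstack([P(a),P(b)]);print(o.shape);cv2.imwrite("pics/f.png",o[:,:,::-1])
E
```

```text
(400, 797, 3)
```

View pics/f.png

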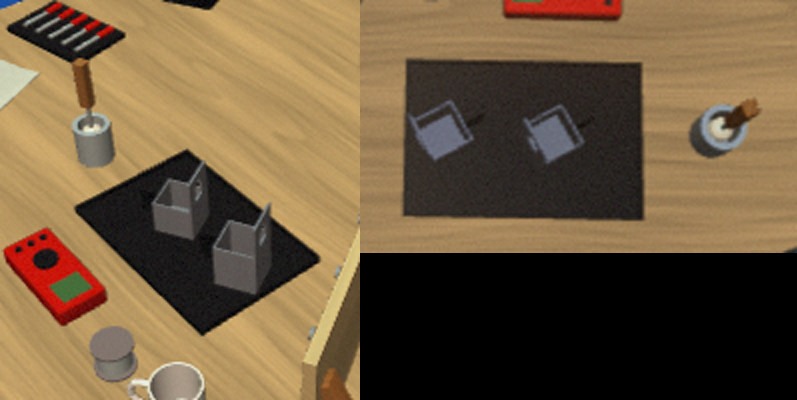

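Both cups stand in the tray (scene crop (180,210) and (243,255)) and the pot is unchanged at (95,138). Next I'll measure the handle's yaw from its bright top face.

```bash
python3 - <<'E'
from h import *
s=manip.camera("scene");t=manip.camera("top")
q=[np.array([140,90])+np.array(p)/8 for p in((130,95),(163,72),(195,90),(163,107))]
W=np.array([cast(s,p,206)[:2] for p in q]);print(W.round(),np.degrees([np.arctan2(*(W[(i+1)%4]-W[i])[::-1])%(np.pi/2) for i in range(4)]))
for c,(x0,y0,x1,y1) in((s,(150,92,172,128)),(t,(372,148,398,172))):
    p=cv2.resize(c["pixels"][y0:y1,x0:x1],None,fx=8,fy=8,interpolation=cv2.INTER_CUBIC);h=cv2.cvtColor(p,cv2.COLOR_RGB2HSV)
    for v in(120,135,150):
        mm=np.uint8((h[...,1]>140)&(h[...,0]<18)&(h[...,2]>v))*255
        k=max(cv2.findContours(mm,0,2)[0],key=cv2.contourArea);r=cv2.minAreaRect(k);B=cv2.boxPoints(r)/8+[x0,y0]
        w=np.array([cast(c,b,206)[:2] for b in B]);e=w[1]-w[0];print(v,w.mean(0).round(),np.linalg.norm(e).round(),np.linalg.norm(w[2]-w[1]).round(),np.degrees(np.arctan2(e[1],e[0]))%90)
E
```

```text
[[ 539. -363.]
 [ 520. -368.]
 [ 517. -348.]
 [ 534. -346.]] [15.78286193  8.08215721  6.38792102 18.80853555]
120 [ 537. -351.] 54.0 32.0 31.510610864336172
135 [ 527. -358.] 28.0 22.0 8.871637138311769
150 [ 526. -358.] 25.0 19.0 12.557324464012396
120 [ 524. -366.] 23.0 22.0 22.81533208915434
135 [ 527. -367.] 20.0 17.0 32.79089099762836
150 [ 535. -368.] 6.0 3.0 27.0463344031662
```

Emit:
carry_out(
  increments=[
    [[0, 0.06, 0.01, 0, 0, 0, 0.09], [0, 0.12, 0.02, 0, 0, 0, 0.18], [0, 0.18, 0.03, 0, 0, 0, 0.27], [0, 0.24, 0.04, 0, 0, 0, 0.36], [0, 0.282, 0.047, 0, 0, 0, 0.42], [0, 0.282, 0.047, 0, 0, 0, 0.42], [0, 0.282, 0.047, 0, 0, 0, 0.42]],
  ],
)

```text
clock: 15.3
eef_pos: [526.6, -363.4, 291.3]
tcp_rot: [-3.141, -0.001, 1.896]
contact_force: [1.1, 0.7, 0.6]
gripper_width: 85.2
grip_force: 0.0
```

Emit:
carry_out(
  increments=[
    [[0, 0, 0, -0.05, 0, 0, 0], [0, 0, 0, -0.1, 0, 0, 0], [0, 0, 0, -0.14, 0, 0, 0], [0, 0, 0, -0.1675, 0, 0, 0], [0, 0, 0, -0.1675, 0, 0, 0], [0, 0, 0, -0.1675, 0, 0, 0]],
  ],
)

```text
clock: 15.9
eef_pos: [524.8, -365.9, 158.8]
tcp_rot: [-3.142, 0.0, 1.891]
contact_force: [0.2, -0.8, 1.0]
gripper_width: 85.4
grip_force: 0.0
```

Emit:
carry_out(
  increments=[
    [[100, 0, 0, 0, 0, 0, 0], [140, 0, 0, 0, 0, 0, 0], [160, 0, 0, 0, 0, 0, 0], [180, 0, 0, 0, 0, 0, 0], [200, 0, 0, 0, 0, 0, 0], [210, 0, 0, 0, 0, 0, 0], [220, 0, 0, 0, 0, 0, 0], [220, 0, 0, 0, 0, 0, 0]],
  ],
  force=30,
)

```text
clock: 16.7
eef_pos: [525.4, -366.4, 158.7]
tcp_rot: [3.141, 0.001, 1.892]
contact_force: [0.9, 0.6, 4.6]
gripper_width: 21.5
grip_force: 32.7
```

Emit:
carry_out(
  increments=[
    [[225, 0, 0, 0.03, 0, 0, 0], [225, 0, 0, 0.07, 0, 0, 0], [225, 0, 0, 0.11, 0, 0, 0], [225, 0, 0, 0.16, 0, 0, 0], [225, 0, 0, 0.2, 0, 0, 0], [225, 0, 0, 0.2, 0, 0, 0], [225, 0, 0, 0.2, 0, 0, 0]],
  ],
  force=50,
)

```text
clock: 17.4
eef_pos: [524.9, -366.0, 317.8]
tcp_rot: [-3.141, 0.0, 1.892]
contact_force: [-0.1, 0.2, -1.9]
gripper_width: 21.5
grip_force: 49.5
```

```bash
python3 - <<'E'
from h import *
s=manip.camera("scene");t=manip.camera("top")
def cups(c,box,thr=75):
    x0,y0,x1,y1=box;p=cv2.resize(c["pixels"][y0:y1,x0:x1],None,fx=4,fy=4,interpolation=cv2.INTER_CUBIC)
    m=np.uint8(p.max(2)>thr)*255
    for k in cv2.findContours(m,0,2)[0]:
        if cv2.contourArea(k)>1500:
            h=cv2.convexHull(k)[:,0];print("cup",cv2.contourArea(k),(cv2.minAreaRect(k)[0]/np.array(4)+[x0,y0]).round(1),(cv2.boundingRect(k)/np.array(4)).round(1),cv2.minAreaRect(k)[1])
cups(t,(243,140,340,201))
a=cv2.resize(t["pixels"][145:195,235:325],None,fx=8,fy=8,interpolation=cv2.INTER_CUBIC)
cv2.imwrite("pics/g.png",a[:,:,::-1])
a=cv2.resize(s["pixels"][40:200,130:290],None,fx=3.7,fy=3.7,interpolation=cv2.INTER_CUBIC);cv2.imwrite("pics/g2.png",a[:,:,::-1])
for n,X in dict(mid=(515,40,84),short=(515,-120,64)).items(): print(n,proj(t,X),proj(s,X))
E
```

```text
cup 4765.5 [303.1 167.6] [48.  15.5 26.2 25.5] (87.79315948486328, 85.03657531738281)
cup 6491.5 [268.7 162.2] [12.   9.8 28.5 26.8] (92.60923767089844, 87.63578796386719)
mid [255.76634075 166.42908362] [239.21544072 188.54109052]
short [303.50256813 167.96864051] [208.66170473 167.13007095]
```

View pics/g.png

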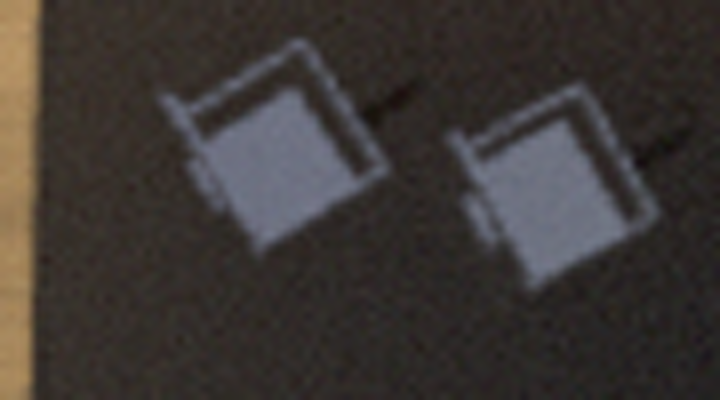

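View pics/g2.png

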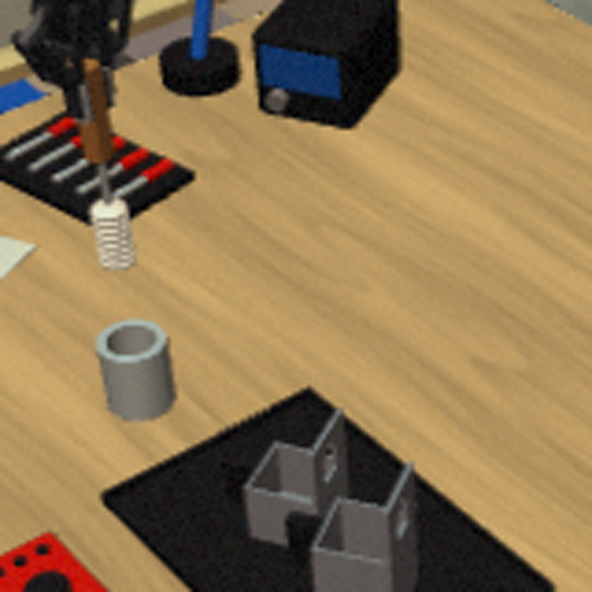

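The mid cup has been knocked about 40 mm towards -y since it was placed: it is now near (270,162) in the top view, where (256,166) was expected. The short cup is in place. I'll triangulate the front rim corners and the brush ends.

```bash
python3 - <<'E'
from h import *
s=manip.camera("scene");t=manip.camera("top")
S=lambda x,y:(130+x/3.7,40+y/3.7);T=lambda x,y:(235+x/8,145+y/8)
for n,z,a,b in(("short",64,(T(582,87),S(247,490)),(T(656,211),S(277,447))),("mid",84,(T(303,47),S(315,548)),(T(386,168),S(345,502)))):
    F=[tri(t,p[0],s,p[1]) for p in(a,b)];print(n,[(f[0].round(1),round(f[1],1)) for f in F])
    A,B=[cast(t,p[0],z)for p in(a,b)];A2,B2=[cast(s,p[1],z)for p in(a,b)]
    for A,B in((A,B),(A2,B2)):
        d=(B-A)[:2];L=np.linalg.norm(d);d/=L;nn=np.array([-d[1],d[0]]);c=(A+B)[:2]/2-33*nn
        print("  len",L.round(1),"yaw",np.arctan2(-nn[1],-nn[0]).round(3),"centre",c.round(1))
print("expected short F1",np.array([515,-120])+33*np.array([.489,-.872])+33*np.array([.872,.489]))
for z in(166,366): print(z,(proj(s,(525,-366,z))-[130,40])*3.7)
E
```

```text
short [(array([ 556.5, -134. ,   56.1]), np.float64(0.7)), (array([ 502.8, -163.9,   56.5]), np.float64(0.9))]
  len 60.9 yaw 2.094 centre [ 513.7 -121.2]
  len 61.4 yaw 2.068 centre [ 517.  -110.2]
mid [(array([568. , -15.5,  79.1]), np.float64(0.5)), (array([515. , -47.9,  77.4]), np.float64(1.4))]
  len 61.4 yaw 2.165 centre [524.2  -6.3]
  len 60.3 yaw 2.056 centre [527.8   5.2]
expected short F1 [ 559.913 -132.639]
166 [115.36910718 258.29962802]
366 [80.26964928 59.79683777]
```

The short cup matches its known pose, which gives the view bias. After that correction the mid cup's centre is about (525.6,-4.8). I'll carry the brush above it.

Emit:
carry_out(
  increments=[
    [[225, 0, 0.05, 0.005, 0, 0, 0], [225, 0, 0.11, 0.005, 0, 0, 0], [225, 0, 0.17, 0.005, 0, 0, 0], [225, 0, 0.23, 0.005, 0, 0, 0], [225, 0, 0.29, 0.005, 0, 0, 0], [225, 0, 0.35, 0.005, 0, 0, 0], [225, 0, 0.41, 0.005, 0, 0, 0], [225, 0.001, 0.4515, 0.005, 0, 0, 0]],
  ],
)

```text
clock: 18.4
eef_pos: [524.8, -1.8, 320.9]
tcp_rot: [-3.14, -0.002, 1.893]
contact_force: [0.3, -0.4, -0.1]
gripper_width: 21.8
grip_force: 49.5
```

Emit:
carry_out(
  increments=[
    [[225, 0, 0, 0, 0, 0, 0], [225, 0, 0, -0.02, 0, 0, 0], [225, 0, 0, -0.05, 0, 0, 0], [225, 0, 0, -0.05, 0, 0, 0]],
  ],
)

```text
clock: 18.8
eef_pos: [523.5, -4.9, 277.7]
tcp_rot: [-3.135, -0.004, 1.891]
contact_force: [-0.7, 0.5, -1.3]
gripper_width: 21.6
grip_force: 49.4
```

```bash
python3 - <<'E'
from h import *
s=manip.camera("scene");t=manip.camera("top")
a=cv2.resize(s["pixels"][100:215,170:270],None,fx=5,fy=5,interpolation=cv2.INTER_CUBIC);b=cv2.resize(t["pixels"][130:210,235:295],None,fx=5,fy=5,interpolation=cv2.INTER_CUBIC)
P=lambda i:cv2.copyMakeBorder(i,0,a.shape[0]-i.shape[0],0,0,cv2.BORDER_CONSTANT)
o=np.hstack([a,P(b)]);print(o.shape);cv2.imwrite("pics/i.png",o[:,:,::-1])
E
```

```text
(575, 800, 3)
```

View pics/i.png

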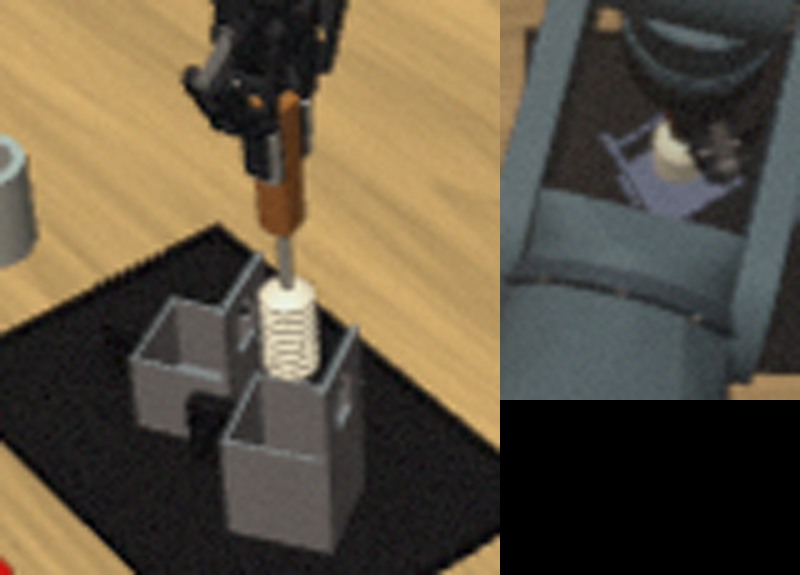

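```bash
python3 - <<'E'
from h import *
s=manip.camera("scene");t=manip.camera("top")
print("rim centre",cast(s,(228.3,183.7),84),"end scene",cast(s,(228,172.6),130),"end top",cast(t,(271.4,164.0),130),"tri",tri(s,(228,172.6),t,(271.4,164)))
E
```

```text
rim centre [527.07662219   1.18733085  84.        ] end scene [525.75321009   1.37269855 130.        ] end top [514.40056972  -9.88813323 130.        ] tri (array([517.13036748, -10.4560184 , 116.64410499]), np.float64(0.021868188933653998), np.float64(0.021962004804398395))
```

The bristle end sits over the rim centre to within 2 mm. I'll scrub the mid cup: down in stages first.

Emit:
carry_out(
  increments=[
    [[225, 0, 0, -0.04, 0, 0, 0], [225, 0, 0, -0.06, 0, 0, 0], [225, 0, 0, -0.09, 0, 0, 0], [225, 0, 0, -0.09, 0, 0, 0]],
  ],
)

```text
clock: 19.4
eef_pos: [524.3, -4.8, 207.9]
tcp_rot: [-3.138, -0.002, 1.891]
contact_force: [-0.1, -0.7, -1.0]
gripper_width: 21.3
grip_force: 49.4
```

Emit:
carry_out(
  increments=[
    [[225, 0, 0, -0.02, 0, 0, 0], [225, 0, 0, -0.04, 0, 0, 0], [225, 0, 0, -0.055, 0, 0, 0], [225, 0, 0, -0.06, 0, 0, 0], [225, 0, 0, -0.06, 0, 0, 0], [225, 0, 0, -0.06, 0, 0, 0], [225, 0, 0, -0.06, 0, 0, 0]],
  ],
)

```text
clock: 20.1
eef_pos: [526.5, -5.0, 163.0]
tcp_rot: [3.14, 0.001, 1.892]
contact_force: [0.0, 0.9, -1.7]
gripper_width: 21.6
grip_force: 49.4
```

Emit:
carry_out(
  increments=[
    [[225, 0, 0, -0.003, 0, 0, 0], [225, 0, 0, -0.004, 0, 0, 0], [225, 0, 0, -0.004, 0, 0, 0]],
  ],
)

```text
clock: 20.4
eef_pos: [526.4, -5.0, 159.7]
tcp_rot: [3.14, 0.001, 1.892]
contact_force: [-0.9, 0.3, 4.3]
gripper_width: 22.0
grip_force: 50.2
```

The brush touched the floor at the predicted height. Now up to 69 mm, hold, and down again.

Emit:
carry_out(
  increments=[
    [[225, 0, 0, 0.03, 0, 0, 0], [225, 0, 0, 0.06, 0, 0, 0], [225, 0, 0, 0.0825, 0, 0, 0], [225, 0, 0, 0.0825, 0, 0, 0], [225, 0, 0, 0.0825, 0, 0, 0], [225, 0, 0, 0.0825, 0, 0, 0], [225, 0, 0, 0.0825, 0, 0, 0]],
  ],
)

```text
clock: 21.1
eef_pos: [525.0, -4.7, 223.3]
tcp_rot: [-3.139, -0.001, 1.892]
contact_force: [0.7, -0.1, -0.3]
gripper_width: 21.5
grip_force: 49.5
```

Emit:
carry_out(
  increments=[
    [[225, 0, 0, -0.03, 0, 0, 0], [225, 0, 0, -0.06, 0, 0, 0], [225, 0, 0, -0.075, 0, 0, 0], [225, 0, 0, -0.0815, 0, 0, 0], [225, 0, 0, -0.0815, 0, 0, 0], [225, 0, 0, -0.0815, 0, 0, 0], [225, 0, 0, -0.0815, 0, 0, 0]],
  ],
)

```text
clock: 21.8
eef_pos: [525.9, -4.9, 159.7]
tcp_rot: [3.141, 0.0, 1.892]
contact_force: [0.1, 0.4, -1.1]
gripper_width: 21.3
grip_force: 49.7
```

Emit:
carry_out(
  increments=[
    [[225, 0, 0, 0.05, 0, 0, 0], [225, 0, 0, 0.1, 0, 0, 0], [225, 0, 0, 0.15, 0, 0, 0], [225, 0, 0, 0.19, 0, 0, 0], [225, 0, 0, 0.19, 0, 0, 0], [225, -0.005, -0.05, 0.19, 0, 0, 0], [225, -0.01, -0.1, 0.19, 0, 0, 0], [225, -0.0136, -0.144, 0.19, 0, 0, 0]],
  ],
)

```text
clock: 22.6
eef_pos: [514.3, -121.1, 310.6]
tcp_rot: [-3.141, -0.001, 1.892]
contact_force: [0.4, -0.3, -0.4]
gripper_width: 21.7
grip_force: 49.7
```

Emit:
carry_out(
  increments=[
    [[225, 0, 0, 0, 0, 0, 0], [225, 0, 0, -0.03, 0, 0, 0], [225, 0, 0, -0.06, 0, 0, 0], [225, 0, 0, -0.06, 0, 0, 0], [225, 0, 0, -0.06, 0, 0, 0]],
  ],
)

```text
clock: 23.1
eef_pos: [514.6, -119.4, 263.2]
tcp_rot: [-3.141, -0.001, 1.892]
contact_force: [0.7, -0.7, -0.8]
gripper_width: 21.7
grip_force: 49.6
```

```bash
python3 - <<'E'
from h import *
s=manip.camera("scene");t=manip.camera("top")
a=cv2.resize(s["pixels"][90:215,150:270],None,fx=4.5,fy=4.5,interpolation=cv2.INTER_CUBIC)
cv2.imwrite("pics/j.png",a[:,:,::-1]);print(a.shape,proj(s,(515,-120,64)),proj(s,(515,-120,110)))
E
```

```text
(562, 540, 3) [208.66170473 167.13007095] [207.59138541 156.46268402]
```

View pics/j.png

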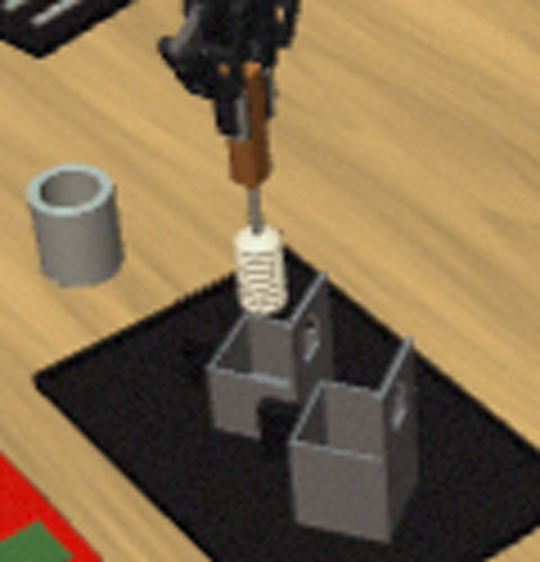

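The bristle end is over the short cup's centre: the rim-to-end pixel offset is (-1.0,-11.2) against (-1.1,-10.7) predicted. Scrubbing.

Emit:
carry_out(
  increments=[
    [[225, 0, 0, -0.04, 0, 0, 0], [225, 0, 0, -0.07, 0, 0, 0], [225, 0, 0, -0.09, 0, 0, 0], [225, 0, 0, -0.11, 0, 0, 0], [225, 0, 0, -0.125, 0, 0, 0], [225, 0, 0, -0.1285, 0, 0, 0], [225, 0, 0, -0.131, 0, 0, 0], [225, 0, 0, -0.131, 0, 0, 0]],
  ],
)

```text
clock: 24.0
eef_pos: [515.6, -120.4, 159.8]
tcp_rot: [3.14, 0.001, 1.892]
contact_force: [0.6, 0.6, -0.5]
gripper_width: 21.5
grip_force: 49.8
```

Emit:
carry_out(
  increments=[
    [[225, 0, 0, 0, 0, 0, 0], [225, 0, 0, 0.03, 0, 0, 0], [225, 0, 0, 0.0575, 0, 0, 0], [225, 0, 0, 0.0575, 0, 0, 0], [225, 0, 0, 0.0575, 0, 0, 0], [225, 0, 0, 0.0575, 0, 0, 0], [225, 0, 0, 0.0575, 0, 0, 0]],
  ],
)

```text
clock: 24.7
eef_pos: [514.2, -119.7, 203.6]
tcp_rot: [-3.14, -0.002, 1.892]
contact_force: [-0.8, -0.3, -1.5]
gripper_width: 21.6
grip_force: 49.8
```

Emit:
carry_out(
  increments=[
    [[225, 0, 0, -0.03, 0, 0, 0], [225, 0, 0, -0.05, 0, 0, 0], [225, 0, 0, -0.057, 0, 0, 0], [225, 0, 0, -0.057, 0, 0, 0], [225, 0, 0, -0.057, 0, 0, 0], [225, 0, 0, -0.057, 0, 0, 0]],
  ],
)

```text
clock: 25.3
eef_pos: [515.0, -120.3, 159.4]
tcp_rot: [3.142, 0.0, 1.892]
contact_force: [-0.8, -0.5, 3.6]
gripper_width: 21.5
grip_force: 50.2
```

Both scrubs are done. Now the brush goes back to the pot, which is still at scene (166,132).

Emit:
carry_out(
  increments=[
    [[225, 0, 0, 0.05, 0, 0, 0], [225, 0, 0, 0.1, 0, 0, 0], [225, 0, 0, 0.15, 0, 0, 0], [225, 0, 0, 0.19, 0, 0, 0], [225, 0.002, -0.04, 0.19, 0, 0, 0], [225, 0.004, -0.095, 0.19, 0, 0, 0], [225, 0.006, -0.15, 0.19, 0, 0, 0], [225, 0.008, -0.2, 0.19, 0, 0, 0]],
  ],
)

```text
clock: 26.1
eef_pos: [521.0, -281.5, 310.5]
tcp_rot: [-3.141, -0.001, 1.892]
contact_force: [0.8, 0.4, -1.3]
gripper_width: 21.6
grip_force: 49.6
```

Emit:
carry_out(
  increments=[
    [[225, 0.002, -0.05, 0, 0, 0, 0], [225, 0.0036, -0.1094, 0, 0, 0, 0], [225, 0.0036, -0.1094, -0.02, 0, 0, 0], [225, 0.0036, -0.1094, -0.06, 0, 0, 0], [225, 0.0036, -0.1094, -0.07, 0, 0, 0], [225, 0.0036, -0.1094, -0.07, 0, 0, 0]],
  ],
)

```text
clock: 26.7
eef_pos: [523.3, -366.0, 252.6]
tcp_rot: [-3.139, -0.005, 1.892]
contact_force: [-0.3, 0.6, -1.0]
gripper_width: 21.8
grip_force: 49.6
```

```bash
python3 - <<'E'
from h import *
s=manip.camera("scene");t=manip.camera("top")
a=cv2.resize(s["pixels"][75:165,130:210],None,fx=6,fy=6,interpolation=cv2.INTER_CUBIC);b=cv2.resize(t["pixels"][145:190,350:400],None,fx=6,fy=6,interpolation=cv2.INTER_CUBIC)
P=lambda i:cv2.copyMakeBorder(i,0,a.shape[0]-i.shape[0],0,0,cv2.BORDER_CONSTANT)
o=np.hstack([a,P(b)]);print(o.shape);cv2.imwrite("pics/k.png",o[:,:,::-1])
for X in((524.3,-367.5,75),(524.3,-367.5,103)):print(proj(s,X),proj(t,X))
E
```

```text
(540, 780, 3)
[164.89457143 130.8924294 ] [378.28654024 165.22213846]
[163.76461921 124.50301688] [380.64849344 163.56023678]
```

View pics/k.png

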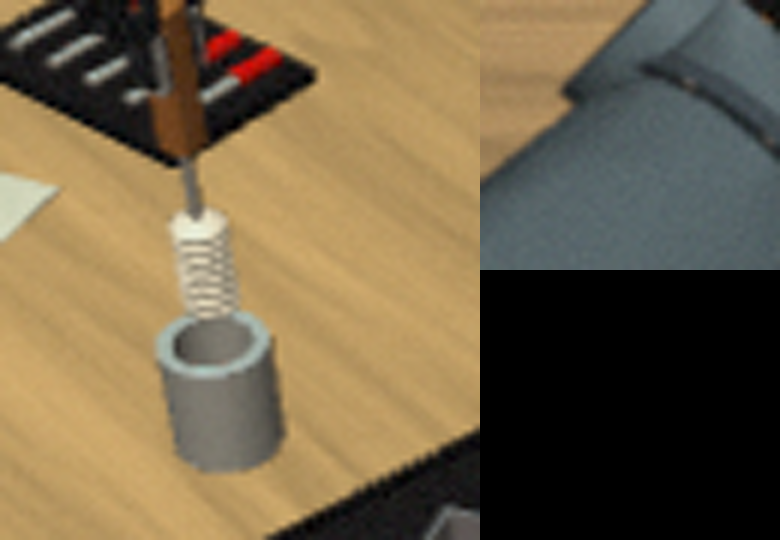

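The bristle end is over the bore: rim centre at crop (214,344), end at about (212,297). I'll nudge +2 mm in x and lower in stages.

Emit:
carry_out(
  increments=[
    [[225, 0.0025, 0, -0.015, 0, 0, 0], [225, 0.0025, 0, -0.03, 0, 0, 0], [225, 0.0025, 0, -0.04, 0, 0, 0], [225, 0.0025, 0, -0.05, 0, 0, 0], [225, 0.0025, 0, -0.06, 0, 0, 0], [225, 0.0025, 0, -0.06, 0, 0, 0]],
  ],
)

```text
clock: 27.4
eef_pos: [525.6, -367.0, 205.4]
tcp_rot: [-3.14, -0.002, 1.892]
contact_force: [-0.1, -0.3, -0.3]
gripper_width: 21.6
grip_force: 49.7
```

Emit:
carry_out(
  increments=[
    [[225, 0, 0, -0.02, 0, 0, 0], [225, 0, 0, -0.04, 0, 0, 0], [225, 0, 0, -0.05, 0, 0, 0], [225, 0, 0, -0.057, 0, 0, 0], [225, 0, 0, -0.06, 0, 0, 0], [225, 0, 0, -0.061, 0, 0, 0], [225, 0, 0, -0.061, 0, 0, 0]],
  ],
)

```text
clock: 28.1
eef_pos: [526.5, -367.8, 158.8]
tcp_rot: [3.141, 0.001, 1.892]
contact_force: [-0.3, 0.4, -0.6]
gripper_width: 21.6
grip_force: 49.7
```

Emit:
carry_out(
  increments=[
    [[190, 0, 0, 0, 0, 0, 0], [150, 0, 0, 0, 0, 0, 0], [80, 0, 0, 0, 0, 0, 0], [0, 0, 0, 0, 0, 0, 0], [0, 0, 0, 0.04, 0, 0, 0], [0, 0, 0, 0.09, 0, 0, 0], [0, 0, 0, 0.15, 0, 0, 0], [0, 0, 0, 0.19, 0, 0, 0]],
  ],
)

```text
clock: 28.9
eef_pos: [526.8, -368.1, 314.5]
tcp_rot: [3.14, 0.004, 1.892]
contact_force: [-0.3, -1.0, 0.8]
gripper_width: 85.2
grip_force: 0.0
```

Emit:
carry_out(
  increments=[
    [[0, -0.05, -0.03, 0, 0, 0, 0], [0, -0.1, -0.05, 0, 0, 0, 0], [0, -0.15, -0.07, 0, 0, 0, 0], [0, -0.2, -0.09, 0, 0, 0, 0], [0, -0.25, -0.1, 0, 0, 0, 0], [0, -0.25, -0.1, 0, 0, 0, 0], [0, -0.25, -0.1, 0, 0, 0, 0], [0, -0.25, -0.1, 0, 0, 0, 0]],
  ],
)

```text
clock: 29.7
eef_pos: [327.0, -447.4, 310.6]
tcp_rot: [3.141, 0.0, 1.892]
contact_force: [0.2, -0.1, -0.4]
gripper_width: 85.5
grip_force: 0.0
```

```bash
python3 - <<'E'
from h import *
s=manip.camera("scene");t=manip.camera("top")
a=cv2.resize(s["pixels"][90:270,120:280],None,fx=2.5,fy=2.5,interpolation=cv2.INTER_CUBIC);b=cv2.resize(t["pixels"][70:210,240:400],None,fx=2.5,fy=2.5,interpolation=cv2.INTER_CUBIC)
P=lambda i:cv2.copyMakeBorder(i,0,a.shape[0]-i.shape[0],0,0,cv2.BORDER_CONSTANT)
o=np.hstack([a,P(b)]);print(o.shape);cv2.imwrite("pics/l.png",o[:,:,::-1])
E
```

```text
(450, 800, 3)
```

View pics/l.png

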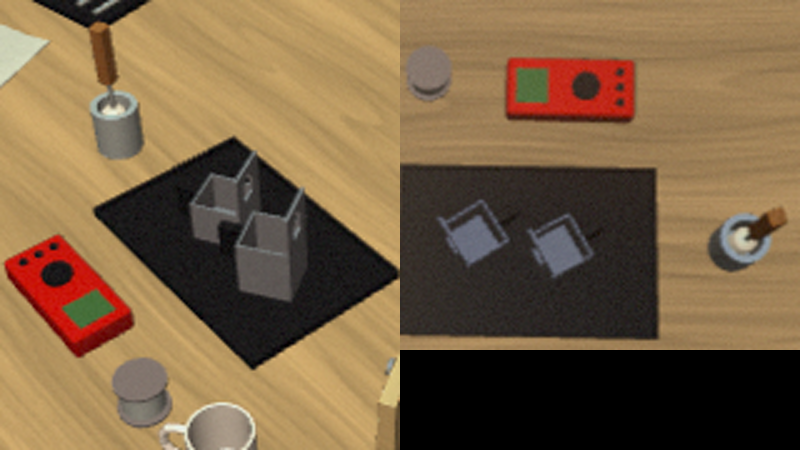

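The brush stands in its pot (scene crop (105,90)), and both cups are upright in the tray. The contact heights on placing confirm they are the mid and short cups. Handing in.

```bash
python3 -c "
from workcell import manip
print(manip.job_done())"
```

```text
the job is handed in; nothing more can be done
None
```

The job is handed in, no verdict returned: the two cups present (mid and short; no tall one) stand in the tray, scrubbed mid first, the brush is back in its pot, and the last pictures show the multimeter, spool and mug undisturbed.

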